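# Stroke down the snap tongues of a radio shield cover

### The arm

A 6-joint arm with a two-finger parallel gripper is mounted at the origin on a cart in front of the work surface, level with it; the furniture and walls round the work are solid. World frame = base frame: x ahead of the robot, y to its left, z up, the work surface at z = 0. Lengths are in m, angles in rad, forces in N, time in s.
With the tool pointing down it reaches from about 0.25 to 0.725 m from the base axis. Payload 4 kg.
Tool frame: the origin (TCP) lies on the centre line of the jaws, within the pads' length; the fingertips stand 22 mm ahead of it and the grasp point (between the pads) lies 3 mm ahead of it; z points along the fingers, y is the line along which they close (so a half turn about z gives the same grasp; the last joint's range is limited). The gripper opens to 85 mm and grips with 20 to 120 N. Pads are 22 mm wide; open, the fingers measure 114 mm over their backs; the gripper's body (76 mm by 85 mm) begins 54 mm behind the grasp point. The pads swing forward as they close: fully open they stand 13 mm farther back than shut.
Start: joints at [1.163, 0.241, 0.005, 1.335, 0, 1.571], TCP at [0.198, 0.459, 0.253] pointing down, gripper open.
Joint ranges: [-2.72, 2.72], [-1.05, 1.87], [-1.09, 1.28], [-1.99, 2.15], [-1.42, 1.44], [-3.14, 3.14]. Speed limits (rad/s): [2.79, 2.79, 3.14, 3.14, 3.14, 3.14].

### API

Orientations are given as a unit quaternion [x, y, z, w].
In Python, from workcell import bot gives the robot as it stands.
- The arm moves only by the shell command python3 -m inch 'ROWS'. ROWS is JSON, one flat list of numbers, 7 for each row, row after row: the shift along the world's x, y, z in mm, then the turn, a rotation vector about the world's x, y, z in rad, then the opening in per cent of the stroke, from 0 (shut) to 100 (fully open). A call has 1 to 8 rows; each row is the pose to reach, as a shift and turn from the pose commanded when the call began; what a row does not reach only later rows make up. A row lasts 1/12 s, in which the tool goes at most 41.7 mm and 7.16 degrees, less where a joint would pass 70% of its speed; a pose out of reach is approached as far as the arm can. A call with a gripper value outside its range is refused whole. The fingers move at their own pace and stop on an object; the grip force is fixed at half the most. Time passes only in rows, so rows that repeat a pose let the fingers close. It gives the time, the measured TCP pose, the force, the opening and the grip force at its end, in the units of the state.
- bot.get_obs(): the state, without advancing time (a new reading comes with each control period).
- bot.camera(name): name is "scene" or "top"; returns the picture (480x640x3 uint8, blue, green, red); there is no depth.
- bot.camera_info(name): a dict with "intrinsics" (3x3 intrinsics, pixels), "camera_from_world" (4x4, takes a point from world to camera coordinates). Camera axes: x right, y down, z forward; pixel columns grow to the right and rows downward; lengths in m; the calibration is good to about 2 mm. A picture is of the moment at which its call begins. camera_info takes no time and is no camera call.
- bot.job_done(): hands the job in; it is judged then, once.
Trained networks look in the newest picture that a camera, given by its name, has taken for a name from the list of things; names that differ only in an ending like _2 or _b are one class to them, and where a whole thing is asked for, a point or a joint stands for the part that bears it (a point fixed in the world has none). Each returns a list of dicts, best first, with "confidence" (0 to 1); they miss things now and then, are a little off and sometimes report something else, mostly with a low value. They report only what shows in the picture. A call takes as long as a camera call.
- bot.silhouettes(camera, target): "mask" (480x640 bool, what is visible of it) and "uv" ([column, row] in pixels, amid what is visible of it).
- bot.spot_point(camera, target): "uv" ([column, row] in pixels: a listed point, or the origin of a listed thing).
The state is a dict: "clock": time; "joint_pos": joint angles; "joint_vel": joint speeds; "tau": joint torques, N m; "eef_pos": TCP position; "tool_rot": TCP orientation; "ft_force": force on the tool from outside, world axes, zero at the start; "ft_torque": the same for the moment, N m; "grip_width": finger opening in m; "grasp_force": force on a finger pad.
Only numpy, scipy, OpenCV 4.12 (cv2) and the standard library are available. Lean on these libraries where they do the work, as an engineer would, in place of code of your own. Each camera call takes 0.05 s, during which the arm holds its last target. There are 200 camera calls.

### The job

Fasten the shield cover of the radio module: with the tips of the shut fingers, stroke gently along the L-shaped row of six snap tongues, beginning at the end by the coaxial socket, along the front edge and round the corner to the last one, so that each is folded down to the cover in turn. Keep the fingertips low over the row until the last tongue is down, then lift away. Do not shove or lift the module, and leave the things lying on it and round it where they are.

Things in the scene. Friction and masses are not known exactly. Their poses are not given: they have to be found in the camera images.
- radio_module: flat metal radio module, 130 (x) x 200 (y) x 40 mm high, about 3.5 kg, loose on the desk; the face of its plain grey-painted cover is flat at z = 40 mm. Origin: centre of its underside; z up, x away from the robot side, y along it to the left. Six steel snap tongues stand up in an L-shaped row: 1 to 4 on the front edge (x = -50 mm), 5 and 6 on the right edge (y = -85 mm)
- row_start (a point): on the cover's face at the hinge of tongue 1 (module x -50, y 85 mm), where the row begins. A short brass coaxial socket on the module's left (+y) end face marks this end. Each tongue is hinged at its end nearer the start of the row: a stroke from start to finish runs up its slope and folds it down; a backward stroke catches under its free end
- row_corner (a point): on the cover's face at the corner of the L-shaped row (module x -50, y -85 mm), between tongue 4 and tongue 5: there the row turns from the module's -y direction to its +x direction. The cover rests on a soft gasket and gives up to 4 mm where it is pressed (about 2 N to begin, then 3 N per mm), and springs back
- tongue1 (a joint): snap tongue 1 counted along the row: 30 mm long from its hinge at module x -50, y 85 mm towards -y, 14 mm wide, 2.4 mm thick. Angle in rad: 0 to 0.03 at the start (free end some 9 mm above the cover), 0.30 level with the cover's face (top 0.7 mm above it), stop at 0.34. Light friction (under 1 N at the free end); stays where it is left
- tongue1_end (a point): middle of the free end of snap tongue 1; it moves with the tongue
- tongue2 (a joint): snap tongue 2 counted along the row: 30 mm long from its hinge at module x -50, y 43 mm towards -y, 14 mm wide, 2.4 mm thick. Angle in rad: 0 to 0.03 at the start (free end some 9 mm above the cover), 0.30 level with the cover's face (top 0.7 mm above it), stop at 0.34. Light friction (under 1 N at the free end); stays where it is left
- tongue2_end (a point): middle of the free end of snap tongue 2; it moves with the tongue
- tongue3 (a joint): snap tongue 3 counted along the row: 30 mm long from its hinge at module x -50, y 1 mm towards -y, 14 mm wide, 2.4 mm thick. Angle in rad: 0 to 0.03 at the start (free end some 9 mm above the cover), 0.30 level with the cover's face (top 0.7 mm above it), stop at 0.34. Light friction (under 1 N at the free end); stays where it is left
- tongue3_end (a point): middle of the free end of snap tongue 3; it moves with the tongue
- tongue4 (a joint): snap tongue 4 counted along the row: 30 mm long from its hinge at module x -50, y -41 mm towards -y, 14 mm wide, 2.4 mm thick. Angle in rad: 0 to 0.03 at the start (free end some 9 mm above the cover), 0.30 level with the cover's face (top 0.7 mm above it), stop at 0.34. Light friction (under 1 N at the free end); stays where it is left
- tongue4_end (a point): middle of the free end of snap tongue 4; it moves with the tongue
- tongue5 (a joint): snap tongue 5 counted along the row: 30 mm long from its hinge at module x -22, y -85 mm towards +x, 14 mm wide, 2.4 mm thick. Angle in rad: 0 to 0.03 at the start (free end some 9 mm above the cover), 0.30 level with the cover's face (top 0.7 mm above it), stop at 0.34. Light friction (under 1 N at the free end); stays where it is left
- tongue5_end (a point): middle of the free end of snap tongue 5; it moves with the tongue
- tongue6 (a joint): snap tongue 6 counted along the row: 30 mm long from its hinge at module x 20, y -85 mm towards +x, 14 mm wide, 2.4 mm thick. Angle in rad: 0 to 0.03 at the start (free end some 9 mm above the cover), 0.30 level with the cover's face (top 0.7 mm above it), stop at 0.34. Light friction (under 1 N at the free end); stays where it is left
- tongue6_end (a point): middle of the free end of snap tongue 6; it moves with the tongue
- dust_cap: grey-beige round dust cap, 26 mm across, 14 mm high, lying loose on the module's cover; origin at the centre of its underside; leave alone
- flange_socket: square-flange connector socket, 30 x 30 x 21 mm, lying loose on the module's cover; origin at the centre of its underside; leave alone
- battery: round battery cell, 26 mm across, 50 mm high, standing on the desk in front of the module; origin at the centre of its underside; leave alone
- usb_stick: memory stick, 53 x 18 x 9 mm, lying on the desk in front of the module; origin at the centre of its underside; leave alone
- ferrite_clip: black clip-on ferrite, 37 x 26 x 25 mm, on the desk beside the module's right end; origin at the centre of its underside; leave alone

How it is judged:
By the outcome, as a careful person would: the job done as asked, in the order asked, and still so for the second after the job is handed in, with the robot touching nothing.
It also fails if it takes over 42 s, if anything falls off the work surface, if the arm or the gripper's body presses on something with over 40 N, if the wrist force passes 120 N, or if a joint passes its speed limit or range.

## Working session

There is one attempt and no reset: what is moved stays moved. The work goes in short steps, Python scripts to look and compute and a shell command to move; the robot and the scene stay as the last step left them, time stands still between calls to the robot, and variables do not carry over. Pictures are saved under pics/ and viewed, at most 10 in all, crops included, and the job is handed in when it is done.

```bash
mkdir -p pics; cat > h.py <<'E'
import numpy as np, cv2
from workcell import bot
def ray(cam,uv,z):
    i=bot.camera_info(cam);K=np.array(i["intrinsics"]);T=np.array(i["camera_from_world"])
    R,t=T[:3,:3],T[:3,3];c=-R.T@t;d=R.T@np.linalg.inv(K)@np.array([uv[0],uv[1],1.])
    return c+d*(z-c[2])/d[2]
E
python3 - <<'E'
from h import *
for c in("scene","top"):
    cv2.imwrite(f"pics/{c}0.png",bot.camera(c))
    for n,z in [("row_start",.04),("row_corner",.04),("radio_module",0)]+[(f"tongue{i}_end",.049) for i in range(1,7)]+[("dust_cap",.04),("flange_socket",.04),("battery",0),("usb_stick",0),("ferrite_clip",0)]:
        for r in bot.spot_point(c,n)[:2]: print(c,n,round(r["confidence"],2),np.round(r["uv"]),np.round(ray(c,r["uv"],z)*1000))
o=bot.get_obs();print(o["clock"],o["eef_pos"],o["tool_rot"],o["ft_force"])
E
```

```text
scene row_start 0.85 [221. 264.] [477.  89.  40.]
scene row_corner 0.69 [323. 283.] [517. -78.  40.]
scene row_corner 0.22 [223. 266.] [472.  80.  40.]
scene radio_module 0.74 [288. 276.] [549.  11.   0.]
scene tongue1_end 0.56 [240. 263.] [484.  54.  49.]
scene tongue1_end 0.41 [222. 265.] [465.  75.  49.]
scene tongue2_end 0.68 [264. 268.] [493.  13.  49.]
scene tongue3_end 0.47 [288. 274.] [499. -28.  49.]
scene tongue4_end 0.39 [317. 275.] [520. -66.  49.]
scene tongue5_end 0.64 [338. 257.] [578. -68.  49.]
scene tongue6_end 0.44 [340. 245.] [612. -51.  49.]
scene dust_cap 0.74 [271. 250.] [551.  44.  40.]
scene dust_cap 0.62 [285. 327.] [405. -88.  40.]
scene flange_socket 0.6 [295. 249.] [574.  12.  40.]
scene battery 0.81 [244. 309.] [443.  19.   0.]
scene usb_stick 0.71 [284. 325.] [445. -56.   0.]
scene usb_stick 0.19 [336. 255.] [647. -23.   0.]
scene ferrite_clip 0.89 [376. 275.] [ 630. -111.    0.]
top row_start 0.88 [234. 304.] [476.  86.  40.]
top row_corner 0.89 [338. 275.] [526. -77.  40.]
top row_corner 0.57 [281. 261.] [546.  14.  40.]
top radio_module 0.87 [281. 26
[... 160 characters left out ...]
 14.  49.]
top tongue3_end 0.53 [306. 289.] [501. -27.  49.]
top tongue4_end 0.44 [328. 277.] [521. -63.  49.]
top tongue5_end 0.42 [327. 244.] [575. -59.  49.]
top tongue6_end 0.59 [324. 218.] [616. -52.  49.]
top dust_cap 0.79 [257. 251.] [561.  53.  40.]
top flange_socket 0.62 [287. 247.] [569.   5.  40.]
top battery 0.74 [277. 328.] [440.  20.   0.]
top battery 0.46 [364. 215.] [ 635. -121.    0.]
top usb_stick 0.84 [326. 325.] [447. -62.   0.]
top ferrite_clip 0.96 [361. 218.] [ 629. -116.    0.]
top ferrite_clip 0.46 [278. 329.] [439.  18.   0.]
1.5 [0.19827037 0.45899583 0.25330854] [ 2.02457839e-01  9.79290980e-01 -1.10097399e-05  5.34990797e-06] [-0.11225223  0.42033582 -0.59307397]
```

View pics/top0.png

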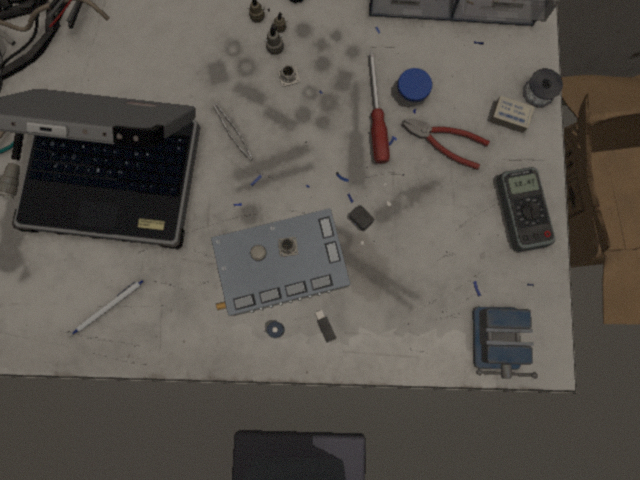

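View pics/scene0.png

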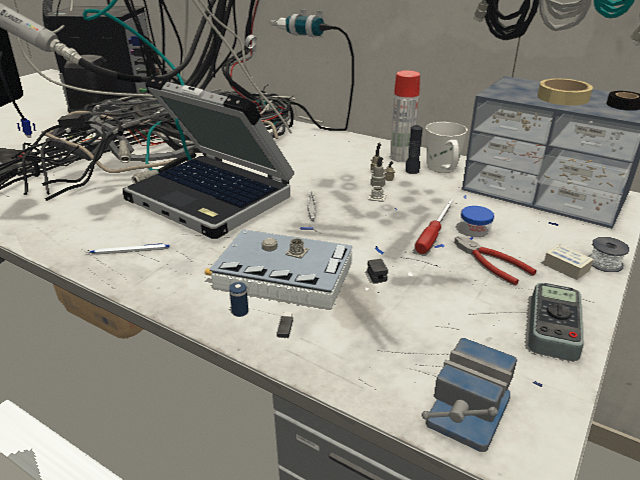

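```bash
cat >> h.py <<'E'
def proj(cam,P):
    i=bot.camera_info(cam);K=np.array(i["intrinsics"]);T=np.array(i["camera_from_world"])
    q=(np.asarray(P)@T[:3,:3].T+T[:3,3])@K.T
    return q[:,:2]/q[:,2:]
def W(p,L):  # p=[x,y,yaw] m; L Nx3 module pts
    c,s=np.cos(p[2]),np.sin(p[2]);L=np.asarray(L,float)
    return np.c_[p[0]+c*L[:,0]-s*L[:,1],p[1]+s*L[:,0]+c*L[:,1],L[:,2]]
E
python3 - <<'E'
from h import *
from scipy.optimize import least_squares,minimize
names={"row_start":(-50,85,40),"row_corner":(-50,-85,40),"radio_module":(0,0,0)}
for i,y in enumerate((55,13,-29,-71)): names[f"tongue{i+1}_end"]=(-50,y,49)
names["tongue5_end"]=(8,-85,49);names["tongue6_end"]=(50,-85,49)
box=np.array([(x,y,z) for x in(-65,65) for y in(-100,100) for z in(0,40)])/1000
obs=[];M={}
for c in("top","scene"):
    im=bot.camera(c); 
    for n,L in names.items():
        r=bot.spot_point(c,n)
        if r: obs.append((c,np.array(L)/1000,r[0]["uv"]))
    M[c]=bot.silhouettes(c,"radio_module")[0]["mask"]
def res(p): return np.concatenate([proj(c,W(p,[L]))[0]-uv for c,L,uv in obs])
s=least_squares(res,[.545,.01,.27],loss="soft_l1",f_scale=1.5,x_scale=[.01,.01,.05]);print("pts",s.x,np.round(s.fun.reshape(-1,2),1).tolist())
def cost(q,cams=("top","scene")):
    p=np.array([q[0]/1e3,q[1]/1e3,q[2]/100]);t=0
    for c in cams:
        m=np.zeros((480*4,640*4),np.uint8);h=cv2.convexHull(((proj(c,W(p,box))+.5)*4).astype(np.float32)).astype(np.int32)
        cv2.fillConvexPoly(m,h,1);m=cv2.resize(m.astype(np.float32),(640,480),interpolation=cv2.INTER_AREA)
        t+=np.abs(m-M[c]).sum()
    return t
q0=[s.x[0]*1e3,s.x[1]*1e3,s.x[2]*100]
for cams in (("top","scene"),("top",),("scene",)):
    r=minimize(cost,q0,args=(cams,),method="Nelder-Mead",options=dict(initial_simplex=np.array([q0]*4)+np.r_[np.zeros((1,3)),np.eye(3)*5]));print(cams,r.x,r.fun)
    if len(cams)==2: p=np.array([r.x[0]/1e3,r.x[1]/1e3,r.x[2]/100])
np.save("p.npy",p)
out=[]
for c,(u,v) in (("top",(200,195)),("scene",(195,220))):
    a=cv2.resize(bot.camera(c)[v:v+130,u:u+170],None,fx=4.5,fy=4.5,interpolation=cv2.INTER_CUBIC)[:300*2]
    T=lambda L:((proj(c,W(p,np.array(L)/1000.))-(u,v)+.5)*4.5).astype(np.int32)
    cv2.polylines(a,[T([(-65,-100,40),(65,-100,40),(65,100,40),(-65,100,40)])],True,(0,0,255),1)
    cv2.polylines(a,[T([(-65,100,0),(-65,-100,0),(65,-100,0)])],False,(0,0,255),1)
    for L in names.values(): cv2.circle(a,tuple(map(int,T([L])[0])),3,(0,255,0),1)
    cv2.imwrite(f"pics/{c}1.png",a)
print(bot.get_obs()["clock"])
E
```

```text
pts [0.54633718 0.01656821 0.28927741] [[-1.2, 1.5], [0.1, 4.5], [0.6, 2.1], [-0.1, -0.5], [1.2, -0.1], [2.1, 2.2], [0.2, -0.2], [-0.9, -0.5], [-0.5, -0.9], [2.0, 0.7], [1.4, -1.9], [-1.9, -1.2], [3.0, -2.0], [-2.1, -1.5], [-1.9, -1.2], [2.4, -4.1]]
('top', 'scene') [546.52826426  16.64118505  27.73598391] 1858.5
('top',) [546.36392798  16.06483123  27.77059825] 752.0
('scene',) [547.78952353  18.73112481  28.1100136 ] 1011.5625
2.7
```

View pics/top1.png

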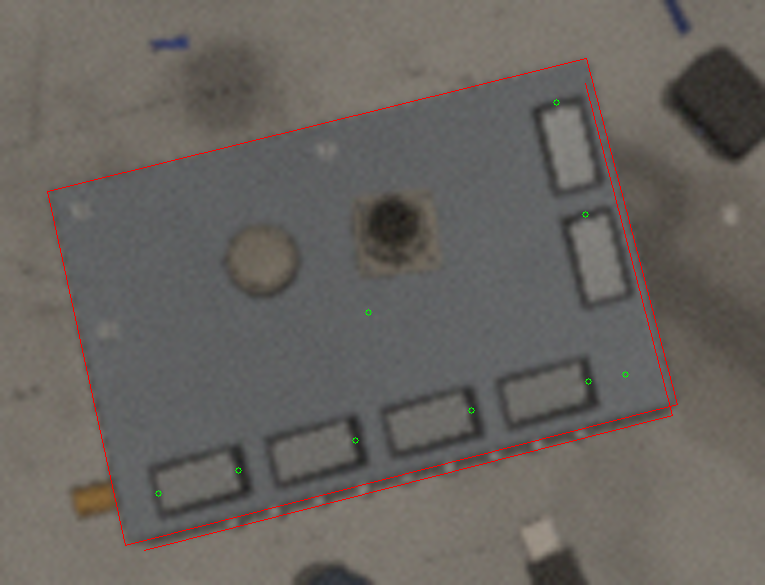

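View pics/scene1.png

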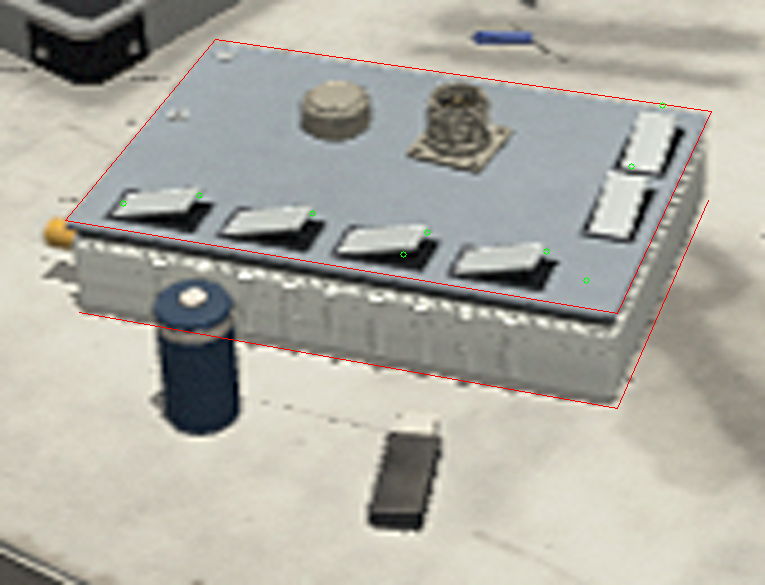

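The fitted outline lies on the module in both views, at (546.5, 16.6) mm with yaw 0.277. In the top crop the coax socket is at (92,498), tongues 1–4 run from (155,492) to (590,385), and 5–6 from (600,300) to (560,102). The battery, stick and ferrite are clear of the row. I'll move to above the row start and shut the fingers.

```bash
python3 -m inch '[10,-14,0,0,0,-0.03,0, 27,-36,0,0,0,-0.09,0, 47,-62,0,0,0,-0.15,0, 66,-87,0,0,0,-0.21,0, 88,-116,0,0,0,-0.28,0, 110,-145,0,0,0,-0.35,0, 132,-174,0,0,0,-0.42,0, 151,-200,0,0,0,-0.49,0]'
python3 -m inch '[22,-29,-10,0,0,-0.07,0, 44,-58,-25,0,0,-0.14,0, 66,-87,-45,0,0,-0.21,0, 88,-116,-70,0,0,-0.28,0, 108,-143,-95,0,0,-0.35,0, 119,-157,-115,0,0,-0.397,0, 123,-163,-130,0,0,-0.397,0, 123,-163,-138,0,0,-0.397,0]'
python3 -c "
from h import *
o=bot.get_obs();print(o)"
```

```text
clock: 3.37
eef_pos: [0.3503, 0.2573, 0.2535]
tool_rot: [0.436, 0.9, 0.0, 0.0]
ft_force: [-0.1, 0.4, -0.2]
grip_width: -0.0002
grasp_force: 0.0
clock: 4.03
eef_pos: [0.4721, 0.094, 0.1131]
tool_rot: [0.604, 0.797, -0.001, -0.001]
ft_force: [-0.2, 0.2, -0.3]
grip_width: -0.0004
grasp_force: 0.0
{'clock': 4.0333, 'joint_pos': array([ 1.96804210e-01,  3.17993450e-01, -2.78548192e-01,  9.77299560e-01,
       -2.93154587e-04,  1.49504912e+00]), 'joint_vel': array([ 0.04328672,  0.07263138, -0.12482464, -0.20414106,  0.01847605,
        0.01530081]), 'tau': array([ -0.78304946, -37.5842607 ,  22.2899884 ,  -0.0685776 ,
        -0.10305245,  -0.08229846]), 'eef_pos': array([0.47208675, 0.0940429 , 0.11310574]), 'tool_rot': array([ 0.60448669,  0.79661377, -0.00123686, -0.00089971]), 'ft_force': array([-0.15110663,  0.20966119, -0.25609884]), 'ft_torque': array([ 0.00032805,  0.02948444, -0.00890232]), 'grasp_force': 0.0, 'grip_width': -0.00037573996954688347}
```

```bash
python3 -m inch '[0,0,-15,0,0,0,0, 0,0,-30,0,0,0,0, 0,0,-40,0,0,0,0, 0,0,-45,0,0,0,0, 0,0,-45,0,0,0,0]'
python3 - <<'E'
from h import *
a=bot.camera("scene");u,v=175,185
cv2.imwrite("pics/s2.png",cv2.resize(a[v:v+130,u:u+190],None,fx=4.2,fy=4.2,interpolation=cv2.INTER_CUBIC))
o=bot.get_obs();print(o["clock"],o["eef_pos"]*1000,o["ft_force"])
t=W(np.load("p.npy"),[(-50,97,0)]);print(t*1000)
E
```

```text
clock: 4.45
eef_pos: [0.4713, 0.0965, 0.0696]
tool_rot: [0.603, 0.798, -0.001, -0.001]
ft_force: [0.7, 0.3, 1.1]
grip_width: 0.0001
grasp_force: 0.0
4.5 [472.00493972  96.55934943  70.42481889] [ 8.89864078e-01 -1.00611583e-03  1.08509116e+00]
[[-74102.83999742  79618.59981757      0.        ]]
```

View pics/s2.png

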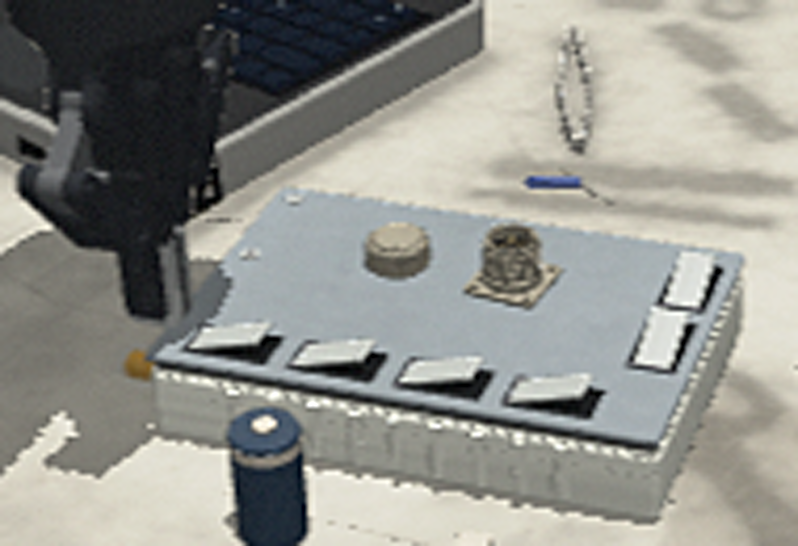

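The fingertips sit just off the left end, in line with the row, at crop (165,318); all the tongues are up. Lowering them and starting the stroke.

```bash
python3 -m inch '[0,0,-3,0,0,0,0, 0,0,-6,0,0,0,0, 0,0,-7.2,0,0,0,0, 0,0,-7.2,0,0,0,0]'
python3 -m inch '[0.7,-2.4,0,0,0,0,0, 1.9,-6.7,0,0,0,0,0, 3.3,-11.5,0,0,0,0,0, 4.6,-16.4,0,0,0,0,0, 6,-21.2,0,0,0,0,0, 7.4,-26,0,0,0,0,0, 8.7,-30.8,0,0,0,0,0, 10.1,-35.6,0,0,0,0,0]'
```

```text
clock: 4.83
eef_pos: [0.4723, 0.0961, 0.0632]
tool_rot: [0.603, 0.798, 0.0, 0.0]
ft_force: [0.1, -0.7, -0.3]
grip_width: -0.0001
grasp_force: 0.0
clock: 5.5
eef_pos: [0.4824, 0.0596, 0.063]
tool_rot: [0.603, 0.798, -0.0, 0.0]
ft_force: [-0.3, 0.5, 0.6]
grip_width: 0.0001
grasp_force: 0.3
```

```bash
python3 -m inch '[1.4,-4.8,0,0,0,0,0, 2.7,-9.6,0,0,0,0,0, 4.1,-14.4,0,0,0,0,0, 5.5,-19.2,0,0,0,0,0, 6.1,-21.6,0,0,0,0,0, 6.1,-21.6,0,0,0,0,0]'
python3 - <<'E'
from h import *
a=bot.camera("scene");u,v=205,225
cv2.imwrite("pics/s3.png",cv2.resize(a[v:v+75,u:u+100],None,fx=8,fy=8,interpolation=cv2.INTER_CUBIC))
E
```

```text
clock: 6.0
eef_pos: [0.489, 0.0378, 0.0632]
tool_rot: [0.603, 0.797, -0.0, 0.001]
ft_force: [1.5, -0.4, 1.1]
grip_width: -0.0002
grasp_force: 0.7
```

View pics/s3.png

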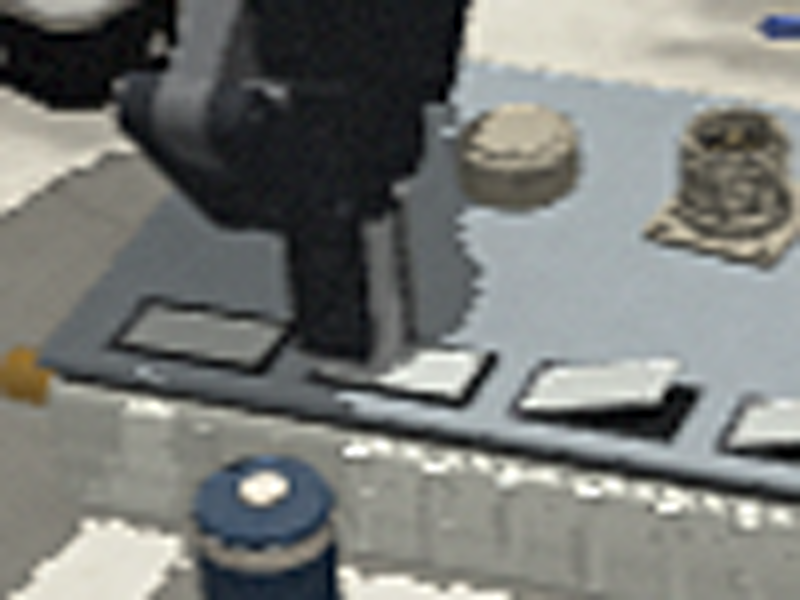

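Tongue 1 (crop (205,335)) lies flush and tongue 2 is being pressed; the forces are about 1 N. The stroke continues to the corner, a touch lower.

```bash
python3 -m inch '[1.4,-4.9,-0.1,0,0,0,0, 2.8,-9.9,-0.2,0,0,0,0, 4.2,-14.8,-0.3,0,0,0,0, 5.6,-19.8,-0.3,0,0,0,0, 7,-24.7,-0.3,0,0,0,0, 8.4,-29.6,-0.3,0,0,0,0, 9.8,-34.6,-0.3,0,0,0,0, 11.2,-39.5,-0.3,0,0,0,0]'
python3 -m inch '[1.4,-4.9,0,0,0,0,0, 2.8,-9.9,0,0,0,0,0, 4.2,-14.8,0,0,0,0,0, 5.6,-19.8,0,0,0,0,0, 7,-24.7,0,0,0,0,0, 8.4,-29.6,0,0,0,0,0, 9.8,-34.6,0,0,0,0,0, 11.2,-39.5,0,0,0,0,0]'
python3 -m inch '[1.4,-4.9,0,0,0,0,0, 2.8,-9.9,0,0,0,0,0, 4.2,-14.8,0,0,0,0,0, 5.6,-19.8,0,0,0,0,0, 7,-24.7,0,0,0,0,0, 8.4,-29.6,0,0,0,0,0, 9.8,-34.6,0,0,0,0,0, 11.2,-38.5,0,0,0,0,0]'
python3 - <<'E'
from h import *
a=bot.camera("scene");u,v=205,225
cv2.imwrite("pics/s4.png",cv2.resize(a[v:v+100,u:u+150],None,fx=5.3,fy=5.3,interpolation=cv2.INTER_CUBIC))
E
```

```text
clock: 6.72
eef_pos: [0.5, -0.0011, 0.063]
tool_rot: [0.603, 0.798, 0.0, 0.0]
ft_force: [0.1, 0.8, 1.9]
grip_width: 0.0005
grasp_force: 0.8
clock: 7.38
eef_pos: [0.5111, -0.0404, 0.063]
tool_rot: [0.603, 0.798, 0.0, -0.0]
ft_force: [-0.5, 1.2, 1.9]
grip_width: 0.0002
grasp_force: 0.9
clock: 8.05
eef_pos: [0.5222, -0.0795, 0.0627]
tool_rot: [0.603, 0.798, -0.0, 0.0]
ft_force: [0.5, -1.0, 0.4]
grip_width: 0.0
grasp_force: 0.0
```

View pics/s4.png

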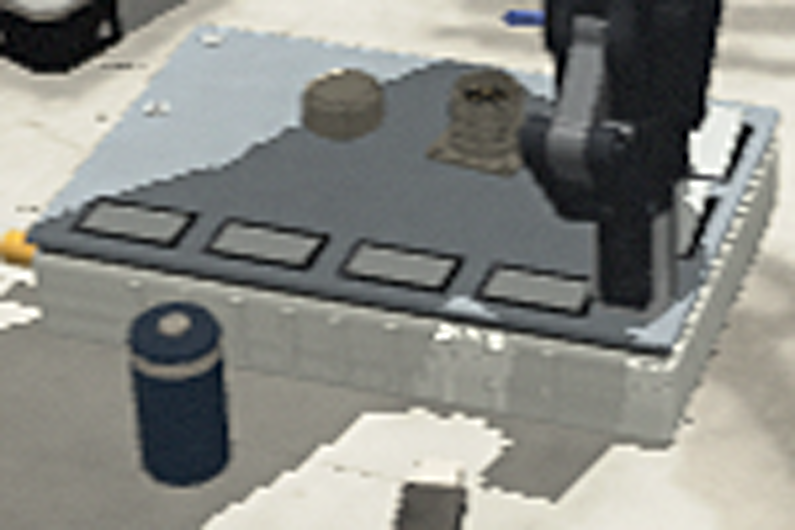

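Tongues 1–4 are flat (crop y about 220–290), and the fingertips are at the corner. Now the second leg.

```bash
python3 -m inch '[2.2,0.6,0,0,0,0,0, 6.2,1.7,0,0,0,0,0, 10.6,3,0,0,0,0,0, 15,4.2,0,0,0,0,0, 19.4,5.5,0,0,0,0,0, 23.8,6.7,0,0,0,0,0, 28.2,8,0,0,0,0,0, 32.6,9.2,0,0,0,0,0]'
python3 -m inch '[4.4,1.2,0,0,0,0,0, 8.8,2.5,0,0,0,0,0, 13.2,3.7,0,0,0,0,0, 17.6,5,0,0,0,0,0, 22,6.2,0,0,0,0,0, 26.4,7.5,0,0,0,0,0, 30.8,8.7,0,0,0,0,0, 35.2,10,0,0,0,0,0]'
python3 -m inch '[4.4,1.2,0,0,0,0,0, 8.8,2.5,0,0,0,0,0, 13.2,3.7,0,0,0,0,0, 17.6,5,0,0,0,0,0, 22,6.2,0,0,0,0,0, 26.4,7.5,0,0,0,0,0, 30.8,8.7,0,0,0,0,0, 35.2,10,0,0,0,0,0]'
python3 -m inch '[2.5,0.7,0,0,0,0,0, 3.5,1,0,0,0,0,0, 3.5,1,0,0,0,0,0]'
```

```text
clock: 8.77
eef_pos: [0.5552, -0.0692, 0.0629]
tool_rot: [0.603, 0.798, 0.0, 0.0]
ft_force: [-0.0, -0.3, 0.1]
grip_width: -0.0002
grasp_force: 0.2
clock: 9.43
eef_pos: [0.5891, -0.0597, 0.0627]
tool_rot: [0.603, 0.798, -0.001, -0.001]
ft_force: [-3.2, -1.0, 3.5]
grip_width: 0.0004
grasp_force: 1.8
clock: 10.1
eef_pos: [0.6257, -0.0493, 0.0627]
tool_rot: [0.603, 0.798, 0.0, 0.0]
ft_force: [0.6, 0.1, -0.6]
grip_width: -0.0
grasp_force: 0.0
clock: 10.35
eef_pos: [0.6288, -0.0484, 0.0627]
tool_rot: [0.603, 0.798, 0.0, -0.0]
ft_force: [0.2, -0.2, 0.9]
grip_width: 0.0001
grasp_force: 0.0
```

```bash
python3 -m inch '[0,0,3,0,0,0,0, 0,0,12,0,0,0,0, 0,0,30,0,0,0,0, 0,0,55,0,0,0,0, 0,0,85,0,0,0,0, 0,0,115,0,0,0,0, -20,0,135,0,0,0,0, -50,0,145,0,0,0,0]'
python3 -m inch '[-30,0,0,0,0,0,0, -65,0,0,0,0,0,0, -100,0,0,0,0,0,0, -135,0,0,0,0,0,0, -170,0,0,0,0,0,0, -200,0,0,0,0,0,0, -210,0,0,0,0,0,0, -210,0,0,0,0,0,0]'
python3 - <<'E'
from h import *
a=bot.camera("scene");u,v=195,215
cv2.imwrite("pics/s5.png",cv2.resize(a[v:v+130,u:u+200],None,fx=4,fy=4,interpolation=cv2.INTER_CUBIC))
b=bot.camera("top");u,v=200,195
cv2.imwrite("pics/t5.png",cv2.resize(b[v:v+150,u:u+180],None,fx=4,fy=4,interpolation=cv2.INTER_CUBIC))
E
```

```text
clock: 11.02
eef_pos: [0.5816, -0.0488, 0.2122]
tool_rot: [0.603, 0.798, 0.002, 0.004]
ft_force: [0.4, -0.0, 0.2]
grip_width: 0.0004
grasp_force: 0.0
clock: 11.68
eef_pos: [0.3662, -0.0485, 0.2087]
tool_rot: [0.603, 0.797, 0.0, 0.0]
ft_force: [-0.4, -0.7, -0.4]
grip_width: 0.0004
grasp_force: 0.0
```

View pics/s5.png

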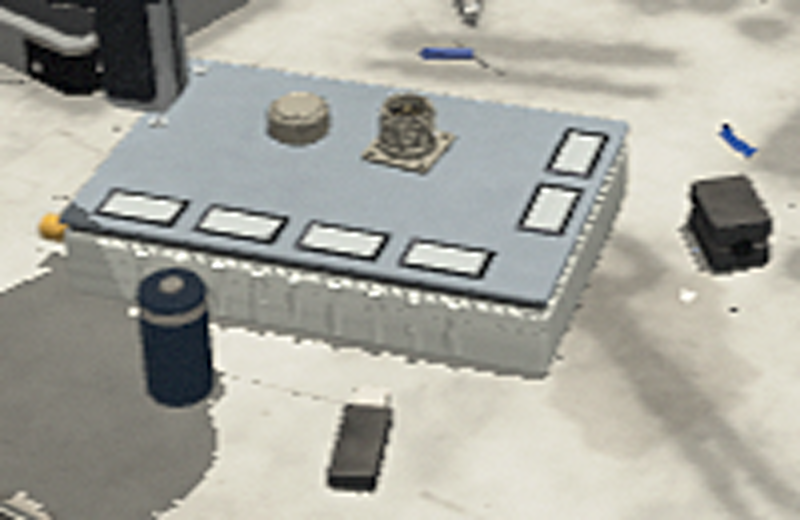

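View pics/t5.png

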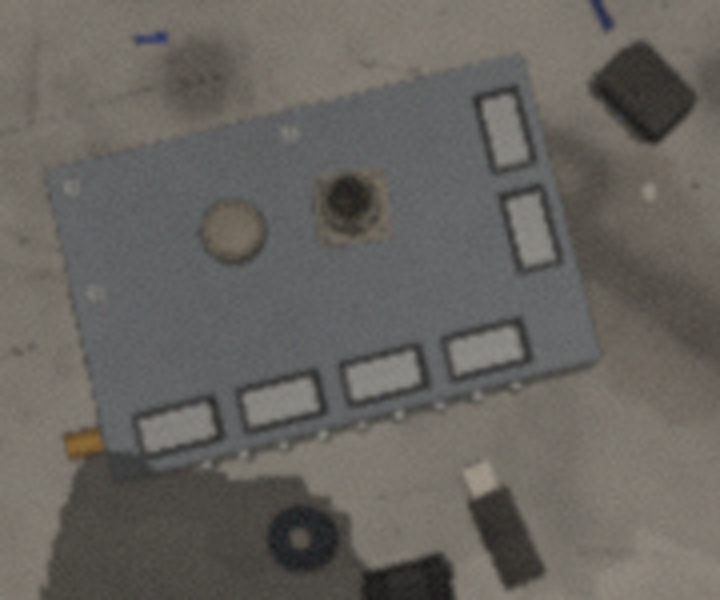

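Both views show all six tongues flush (scene crop: 1–4 from (143,208) to (448,258), 5–6 at (552,208) and (578,155)). The module and loose things are where they were, and the arm is clear.

```bash
python3 -c "
from workcell import bot
print(bot.job_done())"
```

```text
the job is handed in; nothing more can be done
None
```

All six snap tongues were stroked down in order and look flush in both cameras; the module and the things around it look unmoved, and the job is handed in (about 12 s on the clock).

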